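# Seat the proud sensor window retainer

### The job

Two grey sensor heads stand on the bench; the orange window retainer of one of them still stands proud. Take the yellow-handled pusher by its handle and, holding it upright, press its black foot straight down on the orange retainer until it is clipped fully home against its stop; do not press the retainer with the bare fingers. Then stand the pusher upright on the green mat again and let it go.

Things in the scene. Friction and masses are not known exactly. Their poses are not given: they have to be found in the camera images.
- pusher: Hand pusher standing upright on the mat, loose, 0.25 kg, 95 mm tall, round about its z axis. From below: black rubber foot, 44 mm diameter, z 0 to 12 mm; steel neck, 25 mm diameter, to 40 mm; black collar, 44 mm diameter, z 40 to 46 mm; yellow round handle with thin black rings, 28 mm diameter, z 46 to 95 mm (grasp it here, from above, at any yaw). Origin: centre of the underside of the foot; z up along the handle.
- head: The grey sensor head with the orange retainer, fixed to the bench: square block 84 x 84 mm on a 96 x 84 mm foot plate, upper face 45 mm above the mat, a round recess 63 mm in diameter in its middle. Origin: centre of its underside at mat height; z up. A second head of the same shape, whose white retainer is already home, stands near it and needs nothing.
- retainer (a joint): How far the orange clip-in retainer has gone down into its recess, in m: 0 to 0.0015 as found (standing proud), 0.008 = home, against a firm stop. It slides straight down only. Its sprung clips grip the recess: it takes about 8 N to move it, all the way down, and it stays where it is left.
- retainer_top (a point): Centre of the flat top of the orange retainer, a disc of 60 mm diameter with a small dark window. It lies 53 to 54.5 mm above the mat as found (8 to 9.5 mm above the head's grey face) and 46.5 mm above the mat when home (1.5 mm above the face). The foot of the pusher may press anywhere near its middle.
There are look-alikes about, which are no part of the job. Leave any pink or white look-alike of the pusher alone.

How it is judged (in metres and radians):
On the way, in this order (a step that is already met when the one before it is completed fails the run):
1. the pusher, held by the fingers and upright, is pressed on the head with the orange retainer (contact force between pusher and head above 3 N and contact force between the fingers and pusher above 1 N and angle between pusher's own z axis and vertical below 0.25 rad and horizontal distance between pusher and retainer_top below 0.03 m), for 0.02 s.
2. the orange retainer is home (value of joint retainer above 0.0065 m), for 0.1 s.
At the end, for the whole second after the job is handed in: The orange retainer is down by more than 6.5 mm of its 8 mm, and the pusher stands upright (within 8 degrees) and at rest with its foot on the mat (value of joint retainer above 0.0065 m and height (world z) of pusher between -0.006 and 0.006 m and angle between pusher's own z axis and vertical below 0.15 rad and linear speed of pusher below 0.02 m/s); the robot touches nothing.
It fails at once if the fingers press on the head or its retainer (contact force between the fingers and head above 4 N).
It also fails if it takes over 51 s, if anything falls off the work surface, if the arm or the gripper's body presses on something with over 40 N, if the wrist force passes 120 N, or if a joint passes its speed limit or range.

### The arm

A 6-joint arm with a two-finger parallel gripper is mounted at the origin on a cart in front of the work surface, level with it; the furniture and walls round the work are solid. World frame = base frame: x ahead of the robot, y to its left, z up, the work surface at z = 0. Lengths are in m, angles in degrees, forces in N, time in s.
With the tool pointing down it reaches from about 0.4 to 0.825 m from the base axis. Payload 7 kg.
Tool frame: the origin (TCP) lies at the very end of the fingers, on their centre line; the grasp point (between the pads) lies 19 mm behind it (ctrl.grip_depth is the distance from the TCP to the grasp point, in m); z points along the fingers, y is the line along which they close (so a half turn about z gives the same grasp; the last joint's range is limited). The gripper opens to 88 mm and grips with 3 to 60 N. Pads are 19 mm wide; open, the fingers measure 130 mm over their backs; the gripper's body (78 mm by 193 mm) begins 47 mm behind the grasp point.
Start: joints at [90.934, 20.546, 0.682, 0, -70.136, -16.507], TCP at [0.181, 0.65, 0.227] pointing down, gripper open.
Joint ranges: [-176.03, 176.03], [-82.01, 121.73], [-58.28, 71.71], [-173.87, 95.51], [-174.79, -0.11], [-173.66, 173.66]. Speed limits (degrees/s): [136.94, 136.94, 172.46, 180, 180, 180].

### API

Orientations are given as [roll, pitch, yaw] about the fixed x, y, z axes, in that order (R = Rz(yaw) Ry(pitch) Rx(roll)).
In Python, from plant import get_obs, eyes, ctrl, spotter gives the robot as it stands.
- The arm moves only by the shell command python3 -m crank 'ROWS'. ROWS is JSON, one flat list of numbers, 7 for each row, row after row: the turn, a rotation vector about the tool's x, y, z in rad, then the shift along the tool's x, y, z in mm, then the opening, from 0 (shut) to 1 (fully open). A call has 1 to 5 rows; each row shifts and turns the commanded pose from where the row before left it, along the tool's axes as they then stand; what a row does not reach is not made up. A row lasts 1/8 s, in which the tool goes at most 62.5 mm and 10.7 degrees, less where a joint would pass 70% of its speed; a pose out of reach is approached as far as the arm can. A call is refused whole if a number of a shift passes 62.5 or a number of a turn 0.188, either way. A call with a gripper value outside its range is refused whole. The fingers move at their own pace and stop on an object; the grip force is fixed at half the most. Time passes only in rows, so rows that do not move let the fingers close. It gives the time, the measured TCP pose, the force, the opening and the grip force at its end, in the units of the state.
- get_obs(): the state, without advancing time (a new reading comes with each control period).
- eyes.snapshot(name): name is "scene" or "top" or "wrist"; returns the picture (400x640x3 uint8, blue, green, red); there is no depth.
- eyes.camera_model(name): a dict with "fx", "fy", "cx", "cy" (pixels), "D" ([k1, k2, p1, p2, k3] as OpenCV has them; the pictures are not rectified), "extrinsics" (4x4, takes a point from camera to world coordinates). Camera axes: x right, y down, z forward; pixel columns grow to the right and rows downward; lengths in m; the calibration is good to about 2 mm. A picture is of the moment at which its call begins: read the wrist's pose just before it. camera_model takes no time and is no camera call; for the wrist camera it gives the pose at the moment of the call.
- ctrl.close_job(): hands the job in; it is judged then, once.
Trained networks look in the newest picture that a camera, given by its name, has taken for a name from the list of things; names that differ only in an ending like _2 or _b are one class to them, and where a whole thing is asked for, a point or a joint stands for the part that bears it (a point fixed in the world has none). Each returns a list of dicts, best first, with "p" (0 to 1); they miss things now and then, are a little off and sometimes report something else, mostly with a low value. They report only what shows in the picture. A call takes as long as a camera call. They do not tell look-alikes from the thing itself.
- spotter.outline_of(camera, target): "region" (400x640 bool, what is visible of it) and "rect" ([left, top, width, height] in pixels, round what is visible of it).
- spotter.place_of(camera, target): "location" ([column, row] in pixels: a listed point, or the origin of a listed thing).
The state is a dict: "clock": time; "joint_pos": joint angles; "qvel": joint speeds; "tau": joint torques, N m; "tool_pos": TCP position; "orientation": TCP orientation; "force": force on the tool from outside, world axes, zero at the start; "moment": the same for the moment, N m; "opening": finger opening in m; "gripper_force": force on a finger pad.
Only numpy, scipy, OpenCV 4.12 (cv2) and the standard library are available. Lean on these libraries where they do the work, as an engineer would, in place of code of your own. Each camera call takes 0.05 s, during which the arm holds its last target. There are 200 camera calls.

## Working session

There is one attempt and no reset: what is moved stays moved. The work goes in short steps, Python scripts to look and compute and a shell command to move; the robot and the scene stay as the last step left them, time stands still between calls to the robot, and variables do not carry over. Pictures are saved under pics/ and viewed, at most 10 in all, crops included, and the job is handed in when it is done.

```bash
mkdir -p pics; ls; cat > h.py <<'E'
import numpy as np,cv2
from plant import get_obs,eyes,ctrl,spotter
def ray(cam,px,z):
    m=eyes.camera_model(cam);K=np.array([[m['fx'],0,m['cx']],[0,m['fy'],m['cy']],[0,0,1]])
    u=cv2.undistortPoints(np.array([[px]],float),K,np.array(m['D'],float))[0,0]
    T=np.array(m['extrinsics']);d=T[:3,:3]@[u[0],u[1],1];o=T[:3,3]
    return o+d*(z-o[2])/d[2]
E
python3 - <<'E'
from h import *
for c in ('scene','top'):
    im=eyes.snapshot(c);cv2.imwrite(f'pics/{c}0.png',im)
    for t,z in (('pusher',0),('head',0),('retainer_top',.054)):
        for r in spotter.place_of(c,t): print(c,t,round(r['p'],2),np.round(r['location']),ray(c,r['location'],z).round(4))
o=get_obs();print(o['clock'],o['tool_pos'],o['orientation'],o['opening'])
E
```

```text
pics
scene pusher 0.88 [321. 259.] [0.4458 0.0604 0.    ]
scene pusher 0.62 [296. 228.] [0.4865 0.1544 0.    ]
scene pusher 0.58 [337. 222.] [0.5504 0.0818 0.    ]
scene head 0.92 [394. 216.] [ 0.6355 -0.022  -0.    ]
scene retainer_top 0.7 [399. 206.] [ 0.6243 -0.0315  0.054 ]
top pusher 0.92 [338. 236.] [0.447 0.068 0.   ]
top pusher 0.84 [292. 217.] [0.4849 0.1585 0.    ]
top pusher 0.84 [326. 186.] [0.5446 0.0899 0.    ]
top head 0.85 [384. 148.] [ 0.6208 -0.0264  0.    ]
top retainer_top 0.71 [386. 142.] [ 0.622  -0.0244  0.054 ]
0.4 [0.18119279 0.65012458 0.22639662] [ 1.79984025e+02 -1.02257380e-04 -1.55722708e+01] 0.08784850784230816
```

View pics/scene0.png

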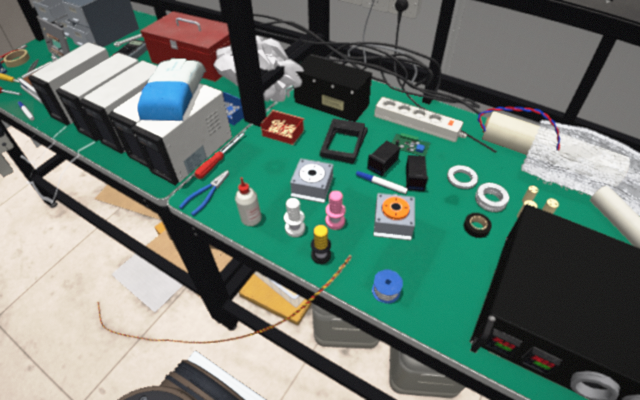

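```bash
python3 - <<'E'
import cv2
a=cv2.imread('pics/top0.png')[100:270,240:460]
cv2.imwrite('pics/topc.png',cv2.resize(a,None,fx=3.5,fy=3.5,interpolation=cv2.INTER_CUBIC))
E
```

```text
(no output)
```

View pics/topc.png

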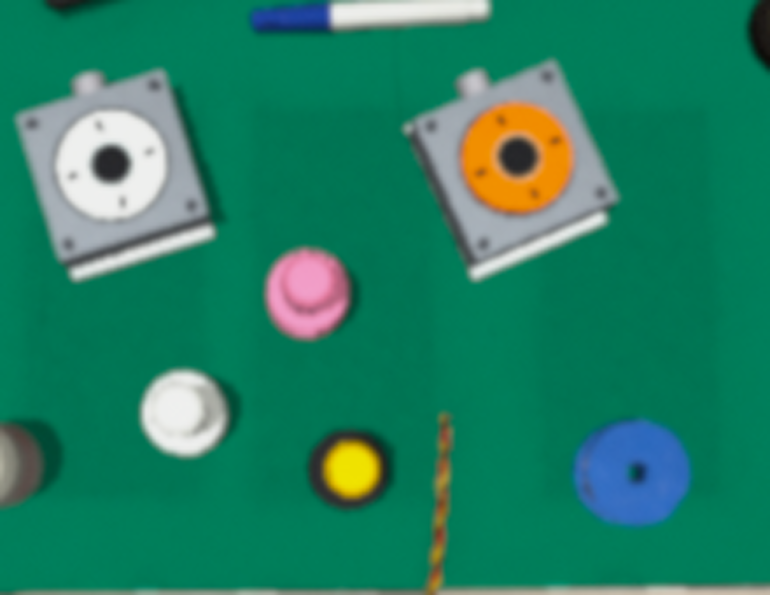

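Yellow (top 338,236), pink (326,186) and white (292,217) all look like pushers. Only the yellow-handled one with the black foot and collar fits the description, and the crop confirms it. The orange retainer is on the right-hand head (top 387,145). The left head, with the white retainer, needs nothing.

```bash
cat >> h.py <<'E'
def blob(im,lo,hi):
    m=cv2.inRange(cv2.cvtColor(im,cv2.COLOR_BGR2HSV),lo,hi)
    n,l,s,c=cv2.connectedComponentsWithStats(m);return sorted([(int(s[i,4]),c[i].round(1),s[i,:4]) for i in range(1,n)],key=lambda a:-a[0])[:3]
Y=((24,150,120),(34,255,255));O=((8,150,150),(20,255,255))
E
python3 - <<'E'
from h import *
im=cv2.imread('pics/top0.png')
for n,k,z in(('Y',Y,.095),('O',O,.0535)):
    for a,c,s in blob(im,*k): print(n,a,c,s,ray('top',c,z).round(4))
for p in [(180,180),(240,130),(112,128),(170,205),(248,115),(250,225)]: print(p,ray('scene',p,0).round(3))
m=eyes.camera_model('scene');print(np.round(m['extrinsics'],2))
print('top',np.round(eyes.camera_model('top')['extrinsics'],2))
E
```

```text
Y 200 [340.2 233.5] [333 226  16  16] [0.4507 0.0666 0.095 ]
Y 6 [364.5 258. ] [364 257   2   3] [0.4072 0.0244 0.095 ]
Y 2 [365.5 248.5] [365 248   2   2] [0.4238 0.0224 0.095 ]
O 637 [387.  144.9] [372 130  31  31] [ 0.6162 -0.0257  0.0535]
O 4 [366.2 234.8] [366 234   2   3] [0.4479 0.0168 0.0535]
O 4 [363.8 265.2] [363 264   2   3] [0.392  0.0222 0.0535]
(180, 180) [ 0.46   0.496 -0.   ]
(240, 130) [0.697 0.489 0.   ]
(112, 128) [0.511 0.836 0.   ]
(170, 205) [0.385 0.456 0.   ]
(248, 115) [0.765 0.514 0.   ]
(250, 225) [0.439 0.25  0.   ]
[[ 0.53 -0.65  0.55  0.05]
 [-0.85 -0.39  0.35 -0.19]
 [-0.01 -0.65 -0.76  0.73]
 [ 0.    0.    0.    1.  ]]
top [[-0.01 -1.    0.08  0.45]
 [-1.    0.01  0.01  0.1 ]
 [-0.01 -0.08 -1.    0.91]
 [ 0.    0.    0.    1.  ]]
```

View pics/top0.png

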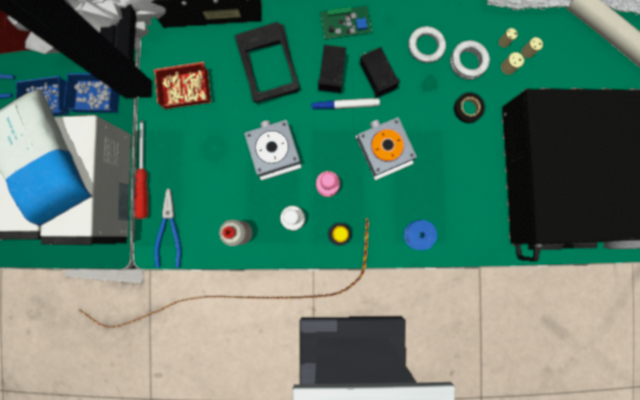

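```bash
python3 -m crank '[0,0,0,38,44,0,1, 0,0,0,38,44,0,1, 0,0,0,38,44,0,1, 0,0,0,38,44,0,1, 0,0,0,38,44,0,1]'
python3 -m crank '[0,0,0,38,44,0,1, 0,0,0,38,44,0,1, 0,0,0,38,44,0,1, 0,0,0,38,44,0,1, 0,0,0,38,44,0,1]'
python3 -m crank '[0,0,0,18,25,0,1, 0,0,0,18,24,0,1, 0,0,-0.16,0,0,0,1, 0,0,-0.16,0,0,0,1, 0,0,-0.16,0,0,0,1]'
python3 -m crank '[0,0,-0.16,0,0,0,1, 0,0,-0.16,0,0,0,1, 0,0,-0.16,0,0,0,1,0,0,0,0,0,0,1,0,0,0,0,0,0,1]'
cat >> h.py <<'E'
def tool(d):
    from scipy.spatial.transform import Rotation as R
    o=get_obs();return (R.from_euler('xyz',o['orientation'],degrees=True).as_matrix().T@(np.array(d)-o['tool_pos'])*1000).round(1)
E
python3 - <<'E'
from h import *
im=eyes.snapshot('wrist');cv2.imwrite('pics/w1.png',im)
for n,k,z in(('Y',Y,.095),('O',O,.0535)):
    for a,c,s in blob(im,*k): print(n,a,c,s,ray('wrist',c,z).round(4))
for r in spotter.place_of('wrist','pusher'): print(r['p'],r['location'],ray('wrist',r['location'],0).round(4))
o=get_obs();print(o['clock'],o['tool_pos'],o['orientation'],o['joint_pos'])
E
```

```text
clock: 1.02
tool_pos: [0.3057, 0.3855, 0.2268]
orientation: [-180.0, -0.0, -15.6]
force: [1.7, -0.2, 0.9]
opening: 0.0874
gripper_force: 0.0
clock: 1.65
tool_pos: [0.4297, 0.1227, 0.2271]
orientation: [-179.9, -0.0, -15.5]
force: [1.6, 0.8, -0.2]
opening: 0.0881
gripper_force: 0.0
clock: 2.28
tool_pos: [0.4507, 0.0673, 0.2267]
orientation: [-180.0, -0.0, 12.2]
force: [-0.1, 0.1, -0.5]
opening: 0.0877
gripper_force: 0.0
clock: 2.9
tool_pos: [0.4507, 0.0675, 0.2267]
orientation: [-180.0, -0.0, 39.2]
force: [-0.4, -0.3, 0.0]
opening: 0.0877
gripper_force: 0.0
Y 3 [323. 202.] [322 202   3   1] [0.4435 0.057  0.095 ]
Y 2 [329.5 197.5] [329 197   2   2] [0.4517 0.0548 0.095 ]
Y 2 [326.5 200.5] [326 200   2   2] [0.4472 0.0552 0.095 ]
O 1943 [475. 121.] [447  94  57  55] [ 0.6163 -0.0235  0.0535]
O 14 [338.7 210.9] [335 209   8   5] [0.4375 0.0263 0.0535]
O 11 [348.7 200.8] [346 200   6   3] [0.4551 0.0253 0.0535]
0.81 [285.6, 116.4] [0.481  0.1497 0.    ]
0.77 [359.2, 103.8] [0.5535 0.0857 0.    ]
0.55 [321.7, 175.9] [0.4499 0.0631 0.    ]
3.0 [0.45067121 0.06746757 0.22660128] [-1.79999941e+02 -6.59284575e-03  3.93000421e+01] [ 3.34047792e+01 -6.60878777e-01 -2.56321649e+01 -8.11969873e-04
 -6.50221620e+01  9.58956057e+01]
```

View pics/w1.png

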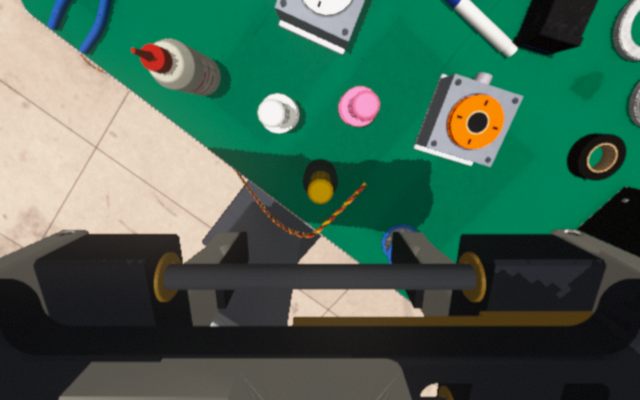

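The wrist view shows the yellow handle at (320,188), in the gripper's shadow and centred between the fingers. Orange is at (475,121) and agrees with the top camera.

```bash
python3 - <<'E'
from h import *
im=cv2.imread('pics/w1.png')
for a,c,s in blob(im,(18,180,70),(34,255,255)): print(a,c,s,ray('wrist',c,.085).round(4),ray('wrist',c,.095).round(4))
print(tool([.4505,.067,.056]))
E
```

```text
1804 [512.3 318.5] [414 312 178  13] [ 0.4739 -0.2272  0.085 ] [ 0.4751 -0.2158  0.095 ]
587 [319.9 188.7] [307 172  27  32] [0.4508 0.0672 0.085 ] [0.4527 0.0689 0.095 ]
288 [479.5 278.2] [470 254  16  48] [ 0.4865 -0.1515  0.085 ] [ 0.4873 -0.1426  0.095 ]
[ -0.4   0.3 170.6]
```

```bash
python3 -m crank '[0,0,0,0,0,50,1, 0,0,0,0,0,50,1, 0,0,0,0,0,40,1, 0,0,0,0,0,20,1, 0,0,0,0,0,10,1]'
python3 -m crank '[0,0,0,0,0,0,0, 0,0,0,0,0,0,0, 0,0,0,0,0,0,0, 0,0,0,0,0,0,0, 0,0,0,0,0,0,0]'
python3 -m crank '[0,0,0,0,0,0,0, 0,0,0,0,0,0,0, 0,0,0,0,0,0,0]'
```

```text
clock: 3.62
tool_pos: [0.4503, 0.0672, 0.0555]
orientation: [-180.0, 0.1, 39.4]
force: [0.1, -0.6, 0.9]
opening: 0.0879
gripper_force: 0.0
clock: 4.25
tool_pos: [0.4508, 0.0675, 0.0569]
orientation: [180.0, -0.0, 39.4]
force: [0.9, 0.2, -0.1]
opening: 0.0432
gripper_force: 0.0
clock: 4.62
tool_pos: [0.4507, 0.0675, 0.0566]
orientation: [180.0, 0.0, 39.4]
force: [0.1, 0.1, 0.8]
opening: 0.0273
gripper_force: 30.0
```

```bash
python3 -m crank '[0,0,0,0,0,-15,0, 0,0,0,0,0,-25,0, 0,0,0,0,0,-25,0, 0,0,0,0,0,-25,0, 0,0,0,0,0,0,0]'
python3 - <<'E'
from h import *
print(tool([.6162,-.0246,.1466]))
im=eyes.snapshot('wrist')
for a,c,s in blob(im,(18,180,70),(34,255,255)): print(a,c,s)
E
```

```text
clock: 5.25
tool_pos: [0.4514, 0.068, 0.1478]
orientation: [180.0, -0.2, 39.4]
force: [-0.5, 0.3, -4.0]
opening: 0.0273
gripper_force: 30.0
[ 68.4 176.1   1.5]
1569 [428.2 318.4] [349 312 146  13]
1466 [319.5 244.7] [296 221  49  43]
857 [508.5 125.9] [493  96  50  61]
```

```bash
python3 -m crank '[0,0,0,10,25,0,0, 0,0,0,16,41,0,0, 0,0,0,16,41,0,0, 0,0,0,16,41,0,0, 0,0,0,10,28,0,0]'
python3 -m crank '[0,0,0,0,0,0,0, 0,0,0,0,0,0,0, 0,0,0,0,0,0,0]'
python3 - <<'E'
from h import *
print(tool([.6162,-.0246,.1466]))
for c in('scene','wrist'):cv2.imwrite(f'pics/{c}2.png',eyes.snapshot(c))
a=cv2.imread('pics/scene2.png')[110:290,280:500];b=cv2.imread('pics/wrist2.png')[60:300,200:440]
a=cv2.resize(a,(488,400));b=cv2.resize(b,(300,300));b=cv2.copyMakeBorder(b,0,100,0,0,cv2.BORDER_CONSTANT)
cv2.imwrite('pics/c2.png',np.hstack([a,b]))
E
```

```text
clock: 5.92
tool_pos: [0.6154, -0.0265, 0.1439]
orientation: [-179.9, 0.2, 39.4]
force: [-1.6, -0.2, -3.1]
opening: 0.0275
gripper_force: 30.0
clock: 6.3
tool_pos: [0.614, -0.0249, 0.1461]
orientation: [-180.0, 0.0, 39.5]
force: [0.8, -0.3, -2.3]
opening: 0.0276
gripper_force: 30.0
[ 1.8  1.2 -0.5]
```

View pics/c2.png

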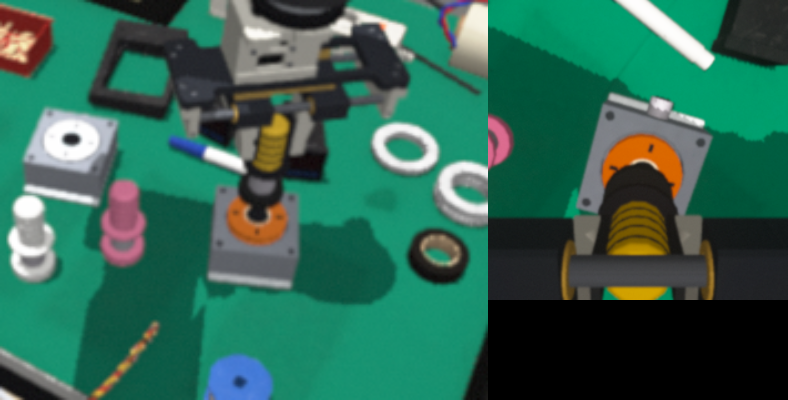

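The pusher is upright in the gripper, over the middle of the orange retainer (crop ~258,215). I'm lowering it now.

```bash
python3 -m crank '[0,0,0,2,1,10,0, 0,0,0,0,0,12,0, 0,0,0,0,0,8,0, 0,0,0,0,0,2,0, 0,0,0,0,0,2,0]'
python3 -m crank '[0,0,0,0,0,2,0, 0,0,0,0,0,1,0, 0,0,0,0,0,1,0]'
python3 -m crank '[0,0,0,0,0,1,0, 0,0,0,0,0,1,0, 0,0,0,0,0,1,0]'
python3 -m crank '[0,0,0,0,0,1,0, 0,0,0,0,0,1,0]'
```

```text
clock: 7.02
tool_pos: [0.6173, -0.0248, 0.1125]
orientation: [180.0, 0.0, 39.4]
force: [0.2, 0.9, -2.8]
opening: 0.0269
gripper_force: 30.0
clock: 7.4
tool_pos: [0.6175, -0.0248, 0.1095]
orientation: [180.0, -0.0, 39.4]
force: [-2.9, -0.8, 4.2]
opening: 0.0272
gripper_force: 30.0
clock: 7.78
tool_pos: [0.6174, -0.0248, 0.1058]
orientation: [180.0, -0.0, 39.4]
force: [-2.3, -0.5, 5.6]
opening: 0.0272
gripper_force: 30.0
clock: 8.02
tool_pos: [0.6174, -0.0248, 0.1036]
orientation: [180.0, -0.0, 39.4]
force: [-1.4, 0.5, 6.0]
opening: 0.0274
gripper_force: 30.0
```

```bash
python3 -m crank '[0,0,0,0,0,1,0, 0,0,0,0,0,0,0]'
python3 -m crank '[0,0,0,0,0,1,0, 0,0,0,0,0,0,0]'
```

```text
clock: 8.28
tool_pos: [0.6175, -0.0248, 0.103]
orientation: [180.0, -0.0, 39.4]
force: [-2.1, -0.2, 7.3]
opening: 0.0272
gripper_force: 30.0
clock: 8.52
tool_pos: [0.6176, -0.0248, 0.1029]
orientation: [179.9, -0.1, 39.5]
force: [-4.2, -0.2, 14.7]
opening: 0.0274
gripper_force: 30.0
```

```bash
python3 -m crank '[0,0,0,0,0,1,0, 0,0,0,0,0,0,0]'
python3 -m crank '[0,0,0,0,0,-10,0, 0,0,0,0,0,-30,0,0,0,0,0,0,-5,0,0,0,0,0,0,0,0]'
python3 - <<'E'
from h import *
print(tool([.4507,.0672,.147]))
E
```

```text
clock: 8.78
tool_pos: [0.6179, -0.0248, 0.1028]
orientation: [179.9, -0.1, 39.5]
force: [-5.9, 0.8, 19.4]
opening: 0.0272
gripper_force: 30.0
clock: 9.28
tool_pos: [0.6168, -0.0247, 0.1448]
orientation: [-180.0, 0.0, 39.4]
force: [-0.7, -1.8, -3.2]
opening: 0.0273
gripper_force: 30.0
[ -70.  -176.4   -2. ]
```

```bash
python3 -m crank '[0,0,0,-10,-25,0,0, 0,0,0,-16,-41,0,0, 0,0,0,-17,-42,0,0, 0,0,0,-17,-42,0,0, 0,0,0,-10,-26,0,0]'
python3 -m crank '[0,0,0,0,0,0,0, 0,0,0,0,0,20,0, 0,0,0,0,0,30,0, 0,0,0,0,0,25,0, 0,0,0,0,0,6,0]'
python3 -m crank '[0,0,0,0,0,2,0, 0,0,0,0,0,0,0, 0,0,0,0,0,0,0]'
```

```text
clock: 9.9
tool_pos: [0.4487, 0.0668, 0.1442]
orientation: [-179.9, 0.1, 39.4]
force: [0.2, 0.9, -1.5]
opening: 0.0273
gripper_force: 30.0
clock: 10.52
tool_pos: [0.4502, 0.0657, 0.0625]
orientation: [-180.0, 0.3, 39.4]
force: [-0.1, 0.2, -1.5]
opening: 0.0273
gripper_force: 30.0
clock: 10.9
tool_pos: [0.4518, 0.067, 0.0633]
orientation: [180.0, -0.1, 39.4]
force: [0.1, 0.3, -2.2]
opening: 0.0275
gripper_force: 30.0
```

```bash
python3 - <<'E'
from h import *
im=eyes.snapshot('scene')[110:290,250:470];im=cv2.resize(im,(660,540));cv2.imwrite('pics/s3.png',im)
E
```

```text
(no output)
```

View pics/s3.png

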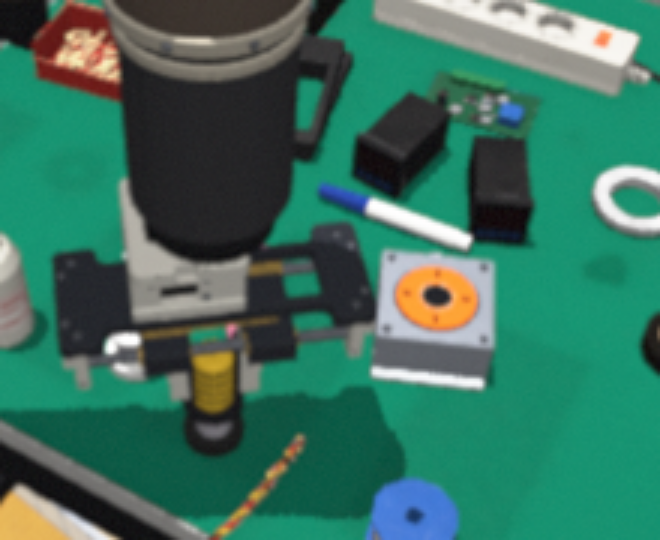

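The orange retainer (crop 437,297) now sits almost flush. The pusher (215,400) is upright and about 6 mm above the mat, so I'll lower it gently until it touches.

```bash
python3 -m crank '[0,0,0,0,0,3,0, 0,0,0,0,0,2,0, 0,0,0,0,0,1,0, 0,0,0,0,0,0,0]'
python3 -m crank '[0,0,0,0,0,1,0, 0,0,0,0,0,0,0]'
```

```text
clock: 11.45
tool_pos: [0.4513, 0.0667, 0.0565]
orientation: [180.0, 0.0, 39.4]
force: [0.2, -0.3, -1.9]
opening: 0.0274
gripper_force: 30.0
clock: 11.7
tool_pos: [0.4515, 0.0667, 0.0564]
orientation: [180.0, -0.0, 39.5]
force: [-3.6, -0.5, 9.8]
opening: 0.0273
gripper_force: 30.0
```

```bash
python3 -m crank '[0,0,0,0,0,-0.6,0, 0,0,0,0,0,0,0.6, 0,0,0,0,0,0,1, 0,0,0,0,0,0,1, 0,0,0,0,0,0,1]'
python3 -m crank '[0,0,0,0,0,0,1, 0,0,0,0,0,0,1, 0,0,0,0,0,0,1, 0,0,0,0,0,0,1]'
python3 -m crank '[0,0,0,0,0,-10,1, 0,0,0,0,0,-30,1, 0,0,0,0,0,-40,1, 0,0,0,0,0,-40,1, 0,0,0,0,0,-40,1]'
python3 -m crank '[0,0,0,0,0,0,1, 0,0,0,0,0,0,1, 0,0,0,0,0,0,1]'
python3 - <<'E'
from h import *
im=eyes.snapshot('scene')[110:290,250:470];im=cv2.resize(im,(660,540));cv2.imwrite('pics/s4.png',im)
E
```

```text
clock: 12.32
tool_pos: [0.4513, 0.0667, 0.0561]
orientation: [180.0, 0.0, 39.4]
force: [-0.9, 0.5, 0.0]
opening: 0.0619
gripper_force: 0.0
clock: 12.82
tool_pos: [0.4513, 0.0667, 0.0562]
orientation: [-180.0, -0.0, 39.4]
force: [0.1, 0.0, 0.6]
opening: 0.0877
gripper_force: 0.0
clock: 13.45
tool_pos: [0.4511, 0.0665, 0.2184]
orientation: [180.0, -0.0, 39.4]
force: [0.6, 0.8, -0.1]
opening: 0.0876
gripper_force: 0.0
clock: 13.82
tool_pos: [0.4507, 0.0664, 0.2153]
orientation: [-180.0, 0.1, 39.4]
force: [-0.2, -0.4, -0.9]
opening: 0.0877
gripper_force: 0.0
```

View pics/s4.png

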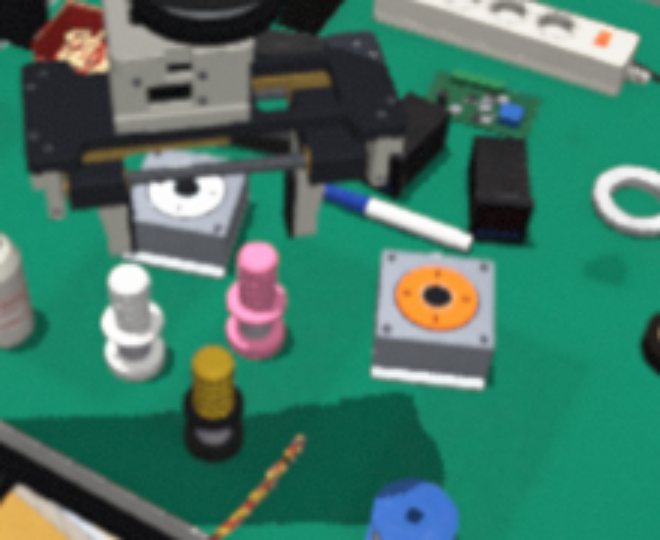

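The pusher stands upright on the mat (crop 213,400), the gripper is clear of it, and the retainer is flush.

```bash
python3 -c "
from plant import ctrl;print(ctrl.close_job())"
```

```text
the job is handed in; nothing more can be done
None
```

The orange retainer was pressed down to its firm stop with the pusher, the pusher is standing upright on the mat and released, and I handed the job in at about 14 s of the 51 s allowed; the hand-in call returned no verdict.

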